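Feed the vial carriers home and start the photometer

ROBOT

A 6-joint arm with a two-finger parallel gripper is mounted at the origin on the work surface. World frame = base frame: x ahead of the robot, y to its left, z up, the work surface at z = 0. Lengths are in m, angles in rad, forces in N, time in s.
With the tool pointing down it reaches from about 0.275 to 0.85 m from the base axis. Payload 19 kg.
Tool frame: the origin (TCP) lies midway between the tips of the shut fingers; the grasp point (between the pads) lies 19 mm behind it; x points along the fingers, z is the direction in which the jaws open and shut, and the axes are right-handed (so a half turn about x gives the same grasp; the last joint's range is limited). The gripper opens to 85 mm and grips with 20 to 120 N. Pads are 22 mm wide; open, the fingers measure 114 mm over their backs; the gripper's body (76 mm by 85 mm) begins 54 mm behind the grasp point. The pads swing forward as they close: fully open they stand 13 mm farther back than shut.
Start: joints at [-1.484, 0.15, 1.437, -0, 1.554, -0.134], TCP at [0.126, -0.561, 0.206] pointing down, gripper open.
Joint ranges: [-2.8, 2.8], [-0.68, 2.1], [0.12, 2.68], [-1.39, 4.53], [0.16, 2.79], [-2.81, 2.81]. Speed limits (rad/s): [1.89, 1.89, 2.22, 3.01, 3.01, 3.01].

INTERFACE

Orientations are given as a unit quaternion [w, x, y, z].
In Python, from station import env, vision gives the robot as it stands.
- The arm moves only by the tool arm_command, never from a script. Its argument "plan" is a list of rows, each a list of 4 numbers: the shift along the world's x, y, z in mm, then the turn about the world's z in degrees. In form: [[x, y, z, spin], ...]. A call has exactly 8 rows; each row shifts and turns the pose as measured when the row begins; what a row does not reach is not made up. A row lasts 1/10 s, in which the tool goes at most 50 mm and 8.59 degrees, less where a joint would pass 70% of its speed; a pose out of reach is approached as far as the arm can. A call is refused whole if a number of a shift passes 50 or a number of a turn 8.59, either way. A call with a gripper value outside its range is refused whole. "hand" is the closure, from 0 (fully open) to 1 (shut), set as the call begins (left out, the last holds). The fingers move at their own pace and stop on an object; the grip force is fixed at half the most. Time passes only in rows, so rows that do not move let the fingers close, or fill a call up. It gives the time, the measured TCP pose, the force and the opening at its end, in the units of the state.
- env.get_state(): the state, without advancing time (a new reading comes with each control period).
- vision.read_camera(name): name is "side" or "top" or "wrist"; returns the picture (480x640x3 uint8, red, green, blue); there is no depth.
- vision.camera_params(name): a dict with "fx", "fy", "cx", "cy" (pixels), "cam_to_world" (4x4, takes a point from camera to world coordinates). Camera axes: x right, y down, z forward; pixel columns grow to the right and rows downward; lengths in m; the calibration is good to about 2 mm. A picture is of the moment at which its call begins: read the wrist's pose just before it. camera_params takes no time and is no camera call; for the wrist camera it gives the pose at the moment of the call.
- env.sign_off(): hands the job in, once; it reports no verdict.
The state is a dict: "t": time; "qpos": joint angles; "qd": joint speeds; "joint_torque": joint torques, N m; "ee_pos": TCP position; "tool_rot": TCP orientation; "force": force on the tool from outside, world axes, zero at the start; "torque": the same for the moment, N m; "grip_width": opening from 0.0 (shut) to 1.0 (fully open).
Only numpy, scipy, OpenCV 4.12 (cv2) and the standard library are available. Lean on these libraries where they do the work, as an engineer would, in place of code of your own. Each camera call takes 0.05 s, during which the arm holds its last target.

TASK

With the fingertips, push the row of four blue vial carriers along its rail as one closed-up train until it is fully home against the red end stop at the photometer. Then, and only once the row is home, press the photometer's green start button all the way down and let it come back up. Do not lift or tip the carriers or let the row come apart, and leave everything else on the bench where it stands.

Things in the scene. Friction and masses are not known exactly. Their poses are not given: they have to be found in the camera images.
- rail: Fixed straight feed rail on the bench; place and direction vary. Own +x = travel towards the red end stop, z up; origin on the bench, on the centre line. Open rear end at x -220 mm, stop face at +90 mm. Floor 12 mm above the bench; side walls 55 mm wide overall, tops 22 mm above the bench; carriers (tops at 46 mm) stand 24 mm proud of the walls.
- stop_face (a point): Foot of the red end stop's face, on the rail's centre line at floor height (12 mm above the bench). The stop is 58 mm wide, 8 mm thick, its top 46 mm above the bench; the photometer stands behind it.
- carrier_1: Blue block, 36 mm along the rail (its x), 40 across, 34 high, a capped vial (18 mm across) standing on it to 50 mm above its underside; 0.1 to 0.2 kg, loose on the rail. Origin: centre of its underside; x towards the stop. First of the row, nearest the stop. Yellow cap. Home: centre at +72 mm along the rail's x.
- carrier_2: Blue block, 36 mm along the rail (its x), 40 across, 34 high, a capped vial (18 mm across) standing on it to 50 mm above its underside; 0.1 to 0.2 kg, loose on the rail. Origin: centre of its underside; x towards the stop. Second, touching the first. White cap. Home: +36 mm.
- carrier_3: Blue block, 36 mm along the rail (its x), 40 across, 34 high, a capped vial (18 mm across) standing on it to 50 mm above its underside; 0.1 to 0.2 kg, loose on the rail. Origin: centre of its underside; x towards the stop. Third. Yellow cap. Home: 0 mm.
- carrier_4: Blue block, 36 mm along the rail (its x), 40 across, 34 high, a capped vial (18 mm across) standing on it to 50 mm above its underside; 0.1 to 0.2 kg, loose on the rail. Origin: centre of its underside; x towards the stop. Last; its rear face is free. White cap. Home: -36 mm. The row starts 55 to 110 mm short; it slides at a few N and goes solid at the stop.
- start (a joint): Green start button of the photometer: 0 m as it stands, 0.006 m fully down; a spring brings it back up; fully down takes about 5 N.
- start_top (a point): Centre of the top face of the green start button (32 mm across), in a low grey housing on top of the white photometer (100 mm along the rail, 130 across, top 70 mm above the bench, at +98 to +198 mm of the rail x). Pressed straight down.
- spare_carrier: Grey empty carrier block, 36 x 40 x 34 mm, standing on the bench beside the rail; not one of the row. Origin: centre of its underside. A bystander: leave it where it stands.
- amber_bottle: Amber glass bottle, 60 mm across, 125 mm high. Origin: centre of its underside. A bystander: leave it where it stands.
- wash_bottle: White plastic bottle with red cap, 60 mm across, 135 mm high. Origin: centre of its underside. A bystander: leave it where it stands.
- reagent_bottle: Green glass bottle with black cap, 60 mm across, 115 mm high. Origin: centre of its underside. A bystander: leave it where it stands.
- beaker: Small glass beaker, 56 mm across, 60 mm high. Origin: centre of its underside. A bystander: leave it where it stands.
- flask: Small conical glass flask, 62 mm across the foot, 88 mm high. Origin: centre of its underside. A bystander: leave it where it stands.
- spare_vial: Amber vial with white cap, 23 mm across, 43 mm high, standing on the bench. Origin: centre of its underside. A bystander: leave it where it stands.
Things that resemble listed ones, but are neither listed nor needed, are in the scene too. Leave any brown, orange or pink look-alike of the carrier_4 alone.

How it is judged:
By the outcome, as a careful person would: the job done as asked, in the order asked, and still so for the second after the job is handed in, with the robot touching nothing.
It also fails if it takes over 40 s, if anything falls off the work surface, if the arm or the gripper's body presses on something with over 40 N, if the wrist force passes 120 N, or if a joint passes its speed limit or range.

## Working session

There is one attempt and no reset: what is moved stays moved. The work goes in short steps, Python scripts to look and compute and a tool call to move; the robot and the scene stay as the last step left them, time stands still between calls to the robot, and variables do not carry over. Pictures are saved under pics/ and viewed, and the job is handed in when it is done.

Besides the shell and the picture viewer there is one more tool, called after "Call:" as name(argument=value, ...), one argument or row to a line, values as JSON. arm_command: Moves the arm, as the interface text tells. Its arguments: {"type":"object","properties":{"plan":{"type":"array"},"hand":{"type":"number"}},"required":["plan"]}

```bash
mkdir -p pics; ls; python3 - <<'E'
from station import env, vision
import cv2, numpy as np
for n in ("top","side"):
    im=vision.read_camera(n); cv2.imwrite(f"pics/{n}0.png",im[:,:,::-1])
    p=vision.camera_params(n); print(n,p["fx"],p["cx"],p["cy"],np.round(p["cam_to_world"],3).tolist())
s=env.get_state(); print(s)
E
```

```text
pics
top 498.8467361679725 318.3526627043661 239.42777001151634 [[0.003, -0.99, 0.141, 0.488], [-1.0, -0.003, -0.001, -0.062], [0.001, -0.141, -0.99, 0.911], [0.0, 0.0, 0.0, 1.0]]
side 625.0214015627975 310.1523148373761 241.30245794710459 [[0.927, -0.23, 0.295, 0.304], [-0.374, -0.573, 0.729, -0.826], [0.001, -0.786, -0.618, 0.734], [0.0, 0.0, 0.0, 1.0]]
{'t': 0.1, 'qpos': array([-1.48399376e+00,  1.50939013e-01,  1.43793847e+00, -6.60902490e-06,
        1.55382021e+00, -1.34031257e-01]), 'qd': array([ 0.00027973, -0.00197385, -0.00244924,  0.00069681, -0.00183123,
        0.00171093]), 'joint_torque': array([ 1.81331965e-03, -7.14381337e+01, -5.71797431e+01, -2.48205588e-04,
        6.99895812e-03, -4.07468576e-05]), 'ee_pos': array([ 0.125889  , -0.56079488,  0.20544832]), 'tool_rot': array([ 0.55178005,  0.44213977,  0.55232275, -0.44157759]), 'force': array([-0.46755484, -0.35577537, -0.34788026]), 'torque': array([-0.02975755,  0.00533207,  0.00920395]), 'grip_width': 0.996445731005793}
```

View pics/top0.png

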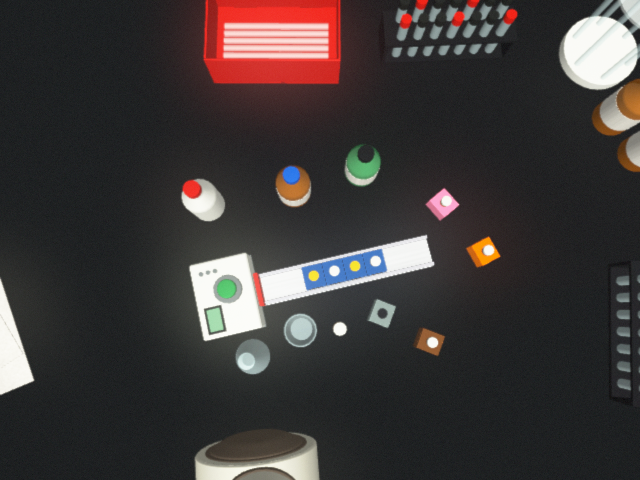

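View pics/side0.png

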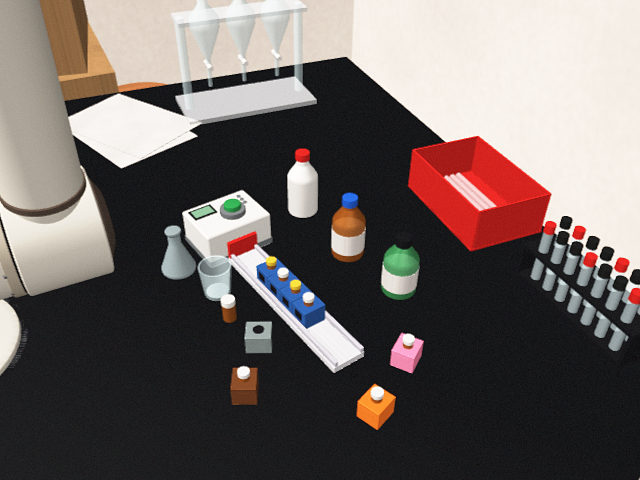

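The top view shows the blue row with its caps running from (313,276) to (376,261). The red stop is at (260,290), the green button at (227,289) and the rail's rear end at (430,250). Look-alikes for carrier_4 (376,261) are pink (442,204), orange (484,252), brown (430,342) and the grey spare (382,313). I choose the blue one on the rail at the rear of the row.

```bash
cat > h.py <<'E'
from station import env, vision
import cv2, numpy as np
def ray(n,u,v):
    p=vision.camera_params(n);T=np.array(p["cam_to_world"])
    d=T[:3,:3]@np.array([(u-p["cx"])/p["fx"],(v-p["cy"])/p["fy"],1]);return T[:3,3],d/np.linalg.norm(d)
def plane(n,u,v,z):
    o,d=ray(n,u,v);return o+d*(z-o[2])/d[2]
def tri(a,b):
    (o1,d1),(o2,d2)=a,b
    s=np.linalg.lstsq(np.c_[d1,-d2],o2-o1,rcond=None)[0];p,q=o1+d1*s[0],o2+d2*s[1]
    return (p+q)/2,np.linalg.norm(p-q)
def blobs(m,mn=8):
    k,l,st,c=cv2.connectedComponentsWithStats(m.astype(np.uint8));return [(c[i],st[i]) for i in range(1,k) if st[i,4]>=mn]
E
python3 - <<'E'
from h import *
t=cv2.imread("pics/top0.png");s=cv2.imread("pics/side0.png")
cv2.imwrite("pics/crop_top.png",cv2.resize(t[225:350,180:460],None,fx=2.8,fy=2.8,interpolation=cv2.INTER_CUBIC))
cv2.imwrite("pics/crop_side.png",cv2.resize(s[180:380,170:400],None,fx=3,fy=3,interpolation=cv2.INTER_CUBIC))
for n,im,(x0,y0,x1,y1) in (("top",t,(185,225,440,345)),("side",s,(180,190,370,370))):
    h=cv2.cvtColor(im,cv2.COLOR_BGR2HSV);H,S,V=[h[...,i].astype(int) for i in range(3)]
    roi=np.zeros(H.shape,bool);roi[y0:y1,x0:x1]=1
    bl=roi&(H>100)&(H<125)&(S>130)&(V>60)
    hull=cv2.convexHull(np.argwhere(bl)[:,::-1].astype(np.int32));hm=np.zeros(H.shape,np.uint8);cv2.fillConvexPoly(hm,hull,1)
    print(n,"minrect",cv2.minAreaRect(hull),cv2.boxPoints(cv2.minAreaRect(hull)).round(1).tolist())
    for nm,m in (("green",roi&(H>55)&(H<75)&(S>150)),("red",roi&((H<6)|(H>174))&(S>170)&(V>80)),("yel",roi&(H>18)&(H<35)&(S>130)&(V>120)),("wh",(hm>0)&(S<50)&(V>170))):
        for c,st in blobs(m): print(n,nm,c.round(1),st.tolist())
E
```

```text
top minrect ((343.7120666503906, 269.0049743652344), (22.14977264404297, 81.31217193603516), 76.80938720703125) [[301.6000061035156, 267.5], [380.79998779296875, 248.89999389648438], [385.79998779296875, 270.5], [306.70001220703125, 289.1000061035156]]
top red [258.2 288.4] [254, 273, 10, 32, 98]
top yel [354.5 265.6] [350, 261, 10, 10, 78]
top yel [313.3 275.4] [309, 271, 10, 10, 76]
top wh [375.1 260.6] [370, 256, 11, 10, 89]
top wh [333.9 270.4] [329, 266, 11, 10, 87]
side minrect ((327.764404296875, 260.8018798828125), (83.13079833984375, 129.3145751953125), 50.06361770629883) [[251.5, 270.3999938964844], [350.70001220703125, 187.39999389648438], [404.0, 251.1999969482422], [304.8999938964844, 334.20001220703125]]
side green [231.5 205. ] [224, 199, 16, 13, 175]
side red [241.9 243.9] [227, 232, 30, 26, 447]
side yel [270.9 260.7] [266, 256, 10, 10, 85]
side yel [295.1 284.6] [290, 280, 11, 10, 92]
side wh [338.5 242.8] [332, 229, 16, 26, 260]
side wh [263.2 261.1] [260, 259, 6, 5, 10]
side wh [282.5 272.4] [277, 268, 12, 10, 93]
side wh [308. 297.] [303, 292, 11, 11, 101]
```

View pics/crop_top.png

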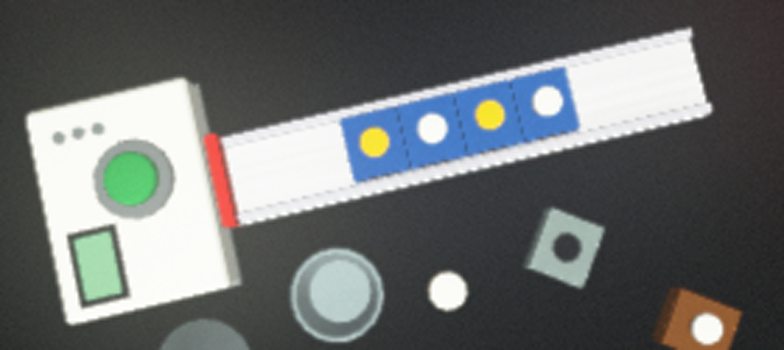

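View pics/crop_side.png

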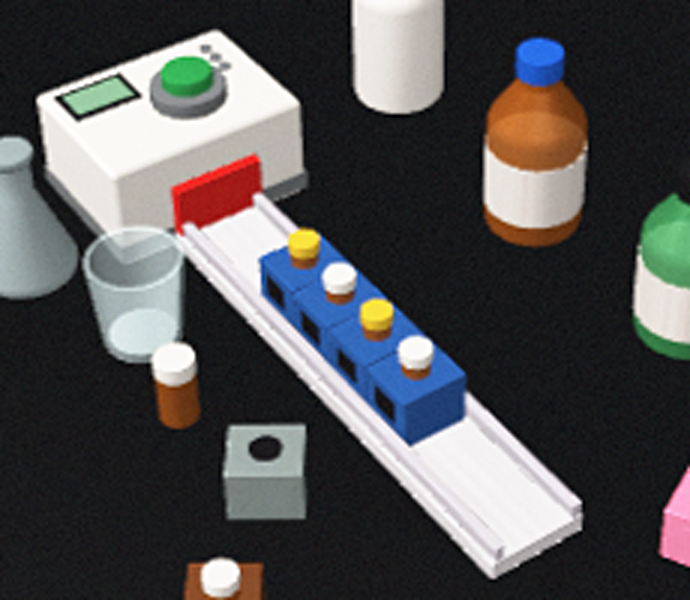

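```bash
python3 - <<'E'
from h import *
t=cv2.imread("pics/top0.png");h=cv2.cvtColor(t,cv2.COLOR_BGR2HSV);print(h[289,227],h[289,215])
H=h[...,0];m=np.zeros(H.shape,bool);m[265:312,205:250]=1
m&=(H>50)&(H<85)&(h[...,1]>120)
for c,st in blobs(m):
    print("green top",c.round(1),st)
    if st[4]>100: g=c
print("button",tri(ray("top",*g),ray("side",231.5,205)))
T=[(313.3,275.4),(333.9,270.4),(354.5,265.6),(375.1,260.6)];S=[(270.9,260.7),(282.5,272.4),(295.1,284.6),(308,297)]
P=[]
for a,b in zip(T,S):
    p,e=tri(ray("top",*a),ray("side",*b));q=plane("top",*a,.060);r=plane("side",*b,.060);print(p.round(4),e.round(4),q.round(4),r.round(4));P.append((q+r)[:2]/2)
P=np.array(P);d=P[0]-P[3];print("spacing",np.linalg.norm(d)/3,"yaw",np.degrees(np.arctan2(d[1],d[0])))
E
```

```text
[ 66 140 204] [ 75  12 168]
green top [226.  288.4] [217 280  18  18 255]
button (array([0.52159809, 0.08917852, 0.08743279]), np.float64(0.0026336724924308267))
[ 0.5457 -0.0541  0.0598] 0.0019 [ 0.5466 -0.0543  0.06  ] [ 0.5447 -0.0541  0.06  ]
[ 0.5541 -0.0891  0.0595] 0.0026 [ 0.5553 -0.0895  0.06  ] [ 0.5526 -0.0895  0.06  ]
[ 0.5626 -0.1245  0.0592] 0.0022 [ 0.5636 -0.1247  0.06  ] [ 0.5612 -0.1251  0.06  ]
[ 0.571  -0.1597  0.0598] 0.0027 [ 0.5723 -0.16    0.06  ] [ 0.5696 -0.1597  0.06  ]
spacing 0.036208933641075025 yaw 103.46612657394604
```

```bash
python3 - <<'E'
from h import *
from scipy.spatial.transform import Rotation as R
q=env.get_state()["tool_rot"];print(R.from_quat([*q[1:],q[0]]).as_matrix().round(3))
d=np.array([-.2329,.9725]);c4=np.array([.571,-.1598])
n=np.array([-d[1],d[0]])
f=lambda p:(np.dot(p[:2]-c4,d).round(4),np.dot(p[:2]-c4,n).round(4))
print("stop red top",plane("top",258.2,288.4,.046),f(plane("top",258.2,288.4,.046)))
print("red side mid",plane("side",241.9,243.9,.030),f(plane("side",241.9,243.9,.030)))
print("button",f(np.array([.5216,.0892])))
print("rear rail end top z22",f(plane("top",428,235.5,.022)),f(plane("top",434.5,264.5,.022)))
print("top stop corners of rail, z22",f(plane("top",259,273.5,.022)),f(plane("top",264.5,304.5,.022)))
for nm,u,v,z in (("amber cap",291,176,.125),("wash cap",192,187,.135),("green cap",366,154,.115),("spare",382,313,.034),("beaker",300,330,.06),("orange",488,250,.06),("pink",446,201,.06),("brown",433,341,.06)):
    p=plane("top",u,v,z);print(nm,p.round(3),f(p))
E
```

```text
[[-0.     0.976  0.219]
 [ 0.001  0.219 -0.976]
 [-1.     0.    -0.001]]
stop red top [0.52480873 0.04083546 0.046     ] (np.float64(0.2059), np.float64(-0.0018))
red side mid [0.52221585 0.04471202 0.03      ] (np.float64(0.2102), np.float64(-0.0002))
button (np.float64(0.2537), np.float64(-0.01))
rear rail end top z22 (np.float64(-0.1096), np.float64(-0.026)) (np.float64(-0.1073), np.float64(0.0273))
top stop corners of rail, z22 (np.float64(0.2014), np.float64(-0.029)) (np.float64(0.2036), np.float64(0.0268))
amber cap [ 0.703 -0.018  0.125] (np.float64(0.1071), np.float64(-0.1614))
wash cap [0.682 0.139 0.135] (np.float64(0.2648), np.float64(-0.1772))
green cap [ 0.744 -0.141  0.115] (np.float64(-0.0218), np.float64(-0.1722))
spare [ 0.483 -0.174  0.034] (np.float64(0.0067), np.float64(0.0884))
beaker [ 0.455 -0.032  0.06 ] (np.float64(0.1509), np.float64(0.0833))
orange [ 0.591 -0.354  0.06 ] (np.float64(-0.1938), np.float64(0.0256))
pink [ 0.677 -0.285  0.06 ] (np.float64(-0.1463), np.float64(-0.0739))
brown [ 0.437 -0.255  0.06 ] (np.float64(-0.0618), np.float64(0.1521))
```

The checks hold. Caps triangulate to 60 mm high with 36.2 mm spacing, rail yaw is 103.5°, and the rail's ends put carrier_4 at about x = -111.5 mm, so travel is about 75 mm. The jaw axis is already within 1° of the rail. I'm moving behind the row at a safe height with the fingers shut.

Call:
arm_command(
  plan=[
    [38, 28, 0, 0.1],
    [38, 28, 0, 0.1],
    [38, 28, 0, 0.1],
    [38, 28, 0, 0.1],
    [38, 28, 0, 0.1],
    [38, 28, 0, 0.1],
    [38, 28, 0, 0.1],
    [38, 28, 0, 0.1],
  ],
  hand=1,
)

```text
t: 0.9
ee_pos: [0.4342, -0.3289, 0.2024]
tool_rot: [0.551, 0.441, 0.555, -0.44]
force: [-0.1, -1.5, 0.7]
grip_width: -0.0
```

Call:
arm_command(
  plan=[
    [30, 22, 0, 0],
    [30, 22, 0, 0],
    [30, 22, 0, 0],
    [30, 22, -10, 0],
    [28, 21, -20, 0],
    [0, 0, -30, 0],
    [0, 0, -25, 0],
    [0, 0, 0, 0],
  ],
)

```text
t: 1.7
ee_pos: [0.5916, -0.2077, 0.1123]
tool_rot: [0.552, 0.439, 0.558, -0.437]
force: [-0.3, -0.2, 0.7]
grip_width: -0.002
```

```bash
cat > st.py <<'E'
from h import *
from scipy.spatial.transform import Rotation as R
d=np.array([-.2329,.9725]);c4=np.array([.571,-.1598]);n=np.array([-d[1],d[0]])
f=lambda p:(np.dot(p[:2]-c4,d).round(4),np.dot(p[:2]-c4,n).round(4))
def st():
    s=env.get_state();q=s["tool_rot"];z=R.from_quat([*q[1:],q[0]]).as_matrix()
    print("t",s["t"],"ee",s["ee_pos"].round(4),"rel",f(s["ee_pos"]),"yaw",np.degrees(np.arctan2(-z[1,2],-z[0,2])).round(2),"tilt",z[:,0].round(3),"F",s["force"].round(2))
E
python3 - <<'E'
from st import *
st()
for k in("top","side"):
    im=vision.read_camera(k);cv2.imwrite(f"pics/{k}1.png",im[:,:,::-1])
E
```

```text
t 1.7 ee [ 0.5916 -0.2077  0.1123] rel (np.float64(-0.0514), np.float64(-0.0089)) yaw 103.4 tilt [-0.004  0.007 -1.   ] F [-0.33 -0.22  0.71]
```

View pics/side1.png

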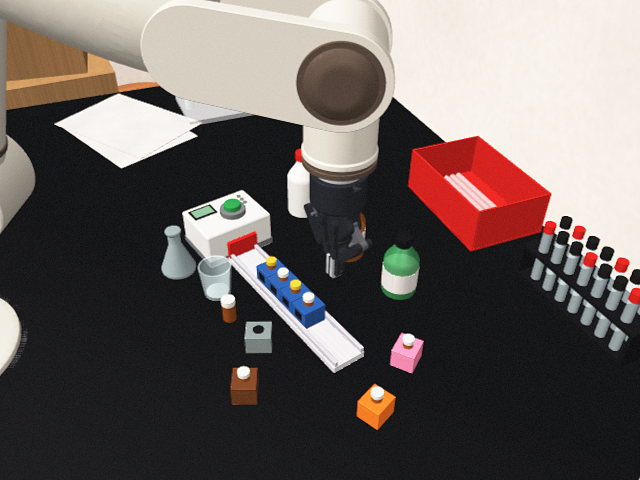

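The side view shows the shut fingers' tips at (332,272), above and behind the row's rear. They are about 9 mm off the centre line, so I correct that first and then go down behind carrier_4.

Call:
arm_command(
  plan=[
    [-4, -7, 0, 0],
    [-3, -6, 0, 0],
    [0, 0, -10, 0],
    [0, 0, -15, 0],
    [0, 0, -15, 0],
    [0, 0, -10, 0],
    [0, 0, 0, 0],
    [0, 0, 0, 0],
  ],
)

```text
t: 2.6
ee_pos: [0.5852, -0.2249, 0.0657]
tool_rot: [0.555, 0.441, 0.554, -0.438]
force: [-0.3, 1.2, 0.1]
grip_width: -0.001
```

```bash
python3 - <<'E'
from st import *
st()
E
```

```text
t 2.6 ee [ 0.5852 -0.2249  0.0657] rel (np.float64(-0.0666), np.float64(0.0014)) yaw 103.24 tilt [ 0.004  0.002 -1.   ] F [-0.31  1.2   0.12]
```

Call:
arm_command(
  plan=[
    [1, 0, -10, 0.1],
    [0, 0, -12, 0],
    [0, 0, -10, 0],
    [0, 0, -7, 0],
    [0, 0, -2, 0],
    [0, 0, 0, 0],
    [0, 0, 0, 0],
    [0, 0, 0, 0],
  ],
)

```text
t: 3.4
ee_pos: [0.5867, -0.2247, 0.0216]
tool_rot: [0.556, 0.44, 0.554, -0.437]
force: [-0.0, -0.4, -0.2]
grip_width: -0.002
```

```bash
python3 - <<'E'
from st import *
st()
for k in("top","side"):
    im=vision.read_camera(k);cv2.imwrite(f"pics/{k}2.png",im[:,:,::-1])
    c=im[180:380,170:400] if k=="side" else im[225:350,180:460]
    cv2.imwrite(f"pics/{k}2c.png",cv2.resize(c,None,fx=2.8,fy=2.8)[:,:,::-1])
E
```

```text
t 3.4 ee [ 0.5867 -0.2247  0.0216] rel (np.float64(-0.0667), np.float64(-0.0001)) yaw 103.37 tilt [ 0.005  0.002 -1.   ] F [-0.04 -0.42 -0.16]
```

View pics/side2c.png

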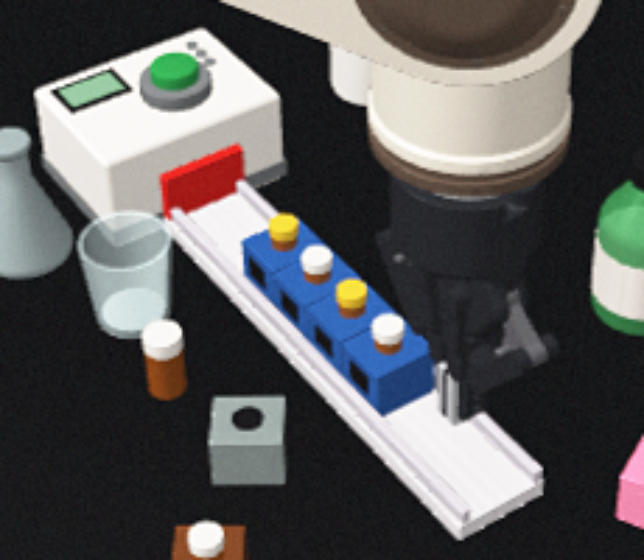

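View pics/top2c.png

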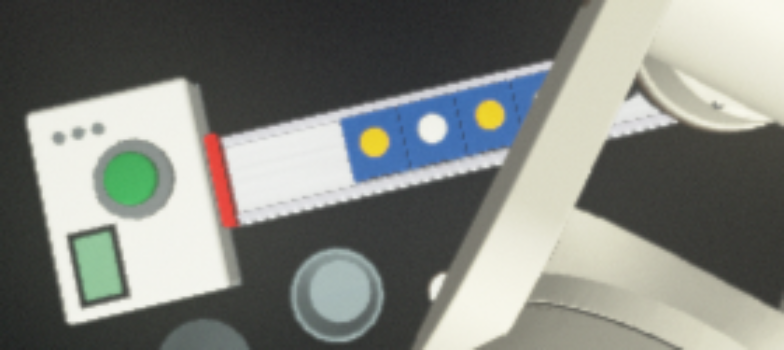

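```bash
python3 - <<'E'
from st import *
p0=np.array([.5867,-.2247])
for u,v in ((452,420),(435,390),(555,345),(510,300),(440,370),(378,240),(385,250),(395,265)):
    o,dd=ray("side",170+u/2.8,180+v/2.8)
    t=np.dot(p0-o[:2],n)/np.dot(dd[:2],n);p=o+t*dd;print((u,v),"along",(np.dot(p[:2]-p0,d)*1e3).round(1),"z",(p[2]*1e3).round(1))
E
```

```text
(452, 420) along 7.2 z 36.1
(435, 390) along 23.1 z 46.2
(555, 345) along -70.3 z 153.3
(510, 300) along -35.6 z 156.4
(440, 370) along 19.0 z 64.8
(378, 240) along 77.1 z 116.8
(385, 250) along 70.5 z 114.3
(395, 265) along 61.1 z 110.1
```

The fingers sit centred in the rail channel, tips at about (332,330) in the full side frame. With the jaws along the rail, the knuckles overhang the rear vial closely: about z 65 mm at 19 mm forward, against a cap at 62 mm. I'll turn the tool 90° so the linkage spreads across the rail instead.

Call:
arm_command(
  plan=[
    [0, -4, 10, 0],
    [0, 0, 6, 8],
    [0, 0, 0, 8.5],
    [0, 0, 0, 8.5],
    [0, 0, 0, 8.5],
    [0, 0, 0, 8.5],
    [0, 0, 0, 8.5],
    [0, 0, 0, 8.5],
  ],
)

```text
t: 4.3
ee_pos: [0.5885, -0.2319, 0.0462]
tool_rot: [0.702, 0.105, 0.697, -0.101]
force: [-0.0, 0.0, 0.2]
grip_width: -0.001
```

```bash
python3 - <<'E'
from st import *
st();print(env.get_state()["qpos"].round(3))
E
```

```text
t 4.3 ee [ 0.5885 -0.2319  0.0462] rel (np.float64(-0.0742), np.float64(-0.0002)) yaw 163.21 tilt [ 0.007  0.004 -1.   ] F [-0.04  0.01  0.23]
[-0.501  0.361  1.506  0.007  1.27  -0.21 ]
```

Call:
arm_command(
  plan=[
    [0, 0, 0, 8.5],
    [0, 0, 0, 8.5],
    [0, 0, 0, 7],
    [0, 0, 0, 5],
    [0, 0, 0, 0],
    [0, 0, 0, 0],
    [0, 0, 0, 0],
    [0, 0, 0, 0],
  ],
)

```text
t: 5.1
ee_pos: [0.59, -0.2346, 0.0529]
tool_rot: [0.707, -0.077, 0.699, 0.08]
force: [-0.7, -0.3, -0.0]
grip_width: -0.002
```

```bash
python3 - <<'E'
from st import *
st()
E
```

```text
t 5.1 ee [ 0.59   -0.2346  0.0529] rel (np.float64(-0.0772), np.float64(-0.0011)) yaw -167.25 tilt [ 0.01   0.004 -1.   ] F [-0.72 -0.3  -0.02]
```

Call:
arm_command(
  plan=[
    [-1, 0, -7, 0.4],
    [0, 0, -9, 0.3],
    [0, 0, -7, 0],
    [0, 0, -3, 0],
    [0, 0, 0, 0],
    [0, 0, 0, 0],
    [0, 0, 0, 0],
    [0, 0, 0, 0],
  ],
)

```text
t: 5.9
ee_pos: [0.5885, -0.2344, 0.0239]
tool_rot: [0.706, -0.081, 0.699, 0.084]
force: [0.5, -0.1, -0.2]
grip_width: 0.001
```

```bash
python3 - <<'E'
from st import *
st()
im=vision.read_camera("side");cv2.imwrite("pics/side3.png",cv2.resize(im[180:380,170:400],None,fx=2.8,fy=2.8)[:,:,::-1])
E
```

```text
t 5.9 ee [ 0.5885 -0.2344  0.0239] rel (np.float64(-0.0766), np.float64(0.0003)) yaw -166.61 tilt [ 0.009  0.005 -1.   ] F [ 0.54 -0.13 -0.25]
```

View pics/side3.png

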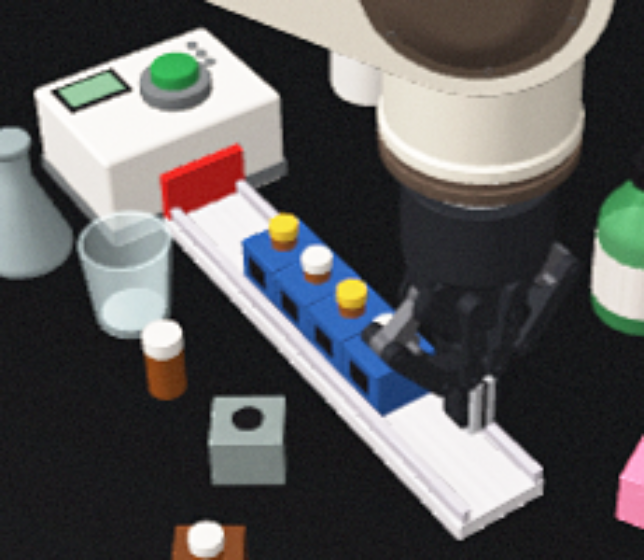

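The linkage now spreads across the rail, with the tips behind carrier_4 at about crop (475,420). Closing most of the gap.

Call:
arm_command(
  plan=[
    [-2, 8, 0, 0],
    [-2, 8, 0, 0],
    [-2, 8, 0, 0],
    [-1.5, 6, 0, 0],
    [-1, 4, 0, 0],
    [-0.5, 2, 0, 0],
    [-0.2, 1, 0, 0],
    [0, 0, 0, 0],
  ],
)

```text
t: 6.75
ee_pos: [0.5786, -0.1933, 0.0246]
tool_rot: [0.706, -0.081, 0.698, 0.084]
force: [0.3, 1.1, 0.2]
grip_width: -0.001
```

```bash
python3 - <<'E'
from st import *
st()
E
```

```text
t 6.75 ee [ 0.5786 -0.1933  0.0246] rel (np.float64(-0.0344), np.float64(0.0004)) yaw -166.56 tilt [ 0.01   0.005 -1.   ] F [0.27 1.08 0.18]
```

Call:
arm_command(
  plan=[
    [-0.5, 2, 0, 0],
    [-0.5, 2, 0, 0],
    [-0.7, 3, 0, 0],
    [-0.7, 3, 0, 0],
    [-0.7, 3, 0, 0],
    [-0.7, 3, 0, 0],
    [-0.7, 3, 0, 0],
    [-0.7, 3, 0, 0],
  ],
)

```text
t: 7.55
ee_pos: [0.5738, -0.1716, 0.0254]
tool_rot: [0.707, -0.082, 0.698, 0.083]
force: [1.3, -4.5, 2.9]
grip_width: 0.002
```

```bash
python3 - <<'E'
from st import *
st()
im=vision.read_camera("side");cv2.imwrite("pics/side4.png",cv2.resize(im[180:380,170:400],None,fx=2.8,fy=2.8)[:,:,::-1])
E
```

```text
t 7.55 ee [ 0.5738 -0.1716  0.0254] rel (np.float64(-0.0121), np.float64(-0.0)) yaw -166.63 tilt [ 0.012  0.002 -1.   ] F [ 1.32 -4.54  2.87]
```

View pics/side4.png

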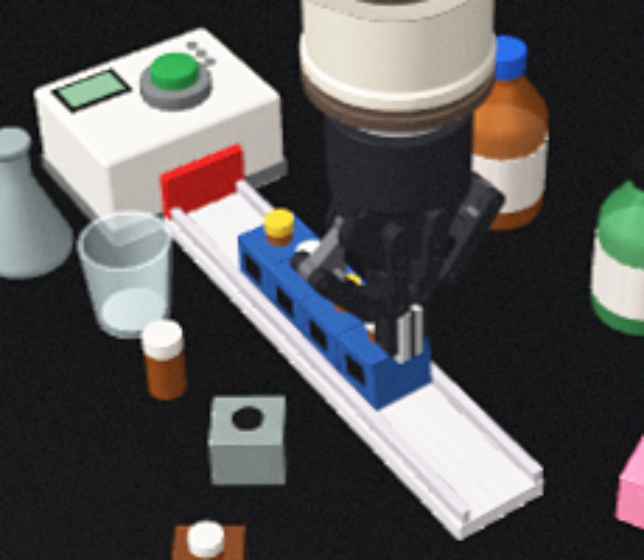

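```bash
python3 - <<'E'
from st import *
def proj(nm,P):
    p=vision.camera_params(nm);T=np.array(p["cam_to_world"]);c=T[:3,:3].T@(np.array(P)-T[:3,3]);return np.array([p["fx"]*c[0]/c[2]+p["cx"],p["fy"]*c[1]/c[2]+p["cy"]])
for P in ((.5885,-.2344,.0239),(.5738,-.1716,.0254),(.5738,-.1716,.05)):
    print(P,(proj("side",P)-[170,180])*2.8)
# where rays through seen fingertip and carrier corners lie
for u,v,z in ((405,360,.046),(405,360,.025),(482,432,.024),(482,432,.012),(378,372,.046),(430,350,.046),(382,405,.012)):
    p=plane("side",170+u/2.8,180+v/2.8,z);print((u,v),z,p.round(4),f(p))
E
```

```text
(0.5885, -0.2344, 0.0239) [469.53326472 454.59246121]
(0.5738, -0.1716, 0.0254) [401.06262293 383.59870265]
(0.5738, -0.1716, 0.05) [401.2476307  352.31835174]
(405, 360) 0.046 [ 0.575  -0.1743  0.046 ] (np.float64(-0.015), np.float64(-0.0005))
(405, 360) 0.025 [ 0.5833 -0.1544  0.025 ] (np.float64(0.0024), np.float64(-0.0132))
(482, 432) 0.024 [ 0.6017 -0.2217  0.024 ] (np.float64(-0.0674), np.float64(-0.0154))
(482, 432) 0.012 [ 0.6067 -0.2115  0.012 ] (np.float64(-0.0586), np.float64(-0.0227))
(378, 372) 0.046 [ 0.5575 -0.1774  0.046 ] (np.float64(-0.014), np.float64(0.0173))
(430, 350) 0.046 [ 0.5911 -0.1721  0.046 ] (np.float64(-0.0166), np.float64(-0.0167))
(382, 405) 0.012 [ 0.5623 -0.1711  0.012 ] (np.float64(-0.0089), np.float64(0.0111))
```

The projection disagrees with the picture. The reported TCP should appear at crop (401,384), but the tips are at (405,358), about 20 mm higher. They appear to be over carrier_4's top edge rather than behind its face. I'm stopping to look from the wrist and top cameras.

```bash
python3 - <<'E'
from st import *
st();p=vision.camera_params("wrist");print(p["fx"],p["cx"],p["cy"],np.round(p["cam_to_world"],3).tolist())
im=vision.read_camera("wrist");cv2.imwrite("pics/w4.png",im[:,:,::-1])
im=vision.read_camera("side");cv2.imwrite("pics/side5.png",cv2.resize(im[230:330,250:350],None,fx=6,fy=6,interpolation=cv2.INTER_CUBIC)[:,:,::-1])
st()
E
```

```text
t 7.6 ee [ 0.5737 -0.171   0.0254] rel (np.float64(-0.0116), np.float64(-0.0)) yaw -166.62 tilt [ 0.012  0.003 -1.   ] F [ 2.31 -3.38  3.52]
410.7708251979491 314.5982983613001 241.6700005260333 [[0.973, 0.215, 0.087, 0.552], [0.231, -0.92, -0.315, -0.089], [0.013, 0.327, -0.945, 0.193], [0.0, 0.0, 0.0, 1.0]]
t 7.7 ee [ 0.5737 -0.1712  0.0252] rel (np.float64(-0.0118), np.float64(0.0)) yaw -166.62 tilt [ 0.012  0.003 -1.   ] F [ 0.65 -2.51  3.53]
```

View pics/w4.png

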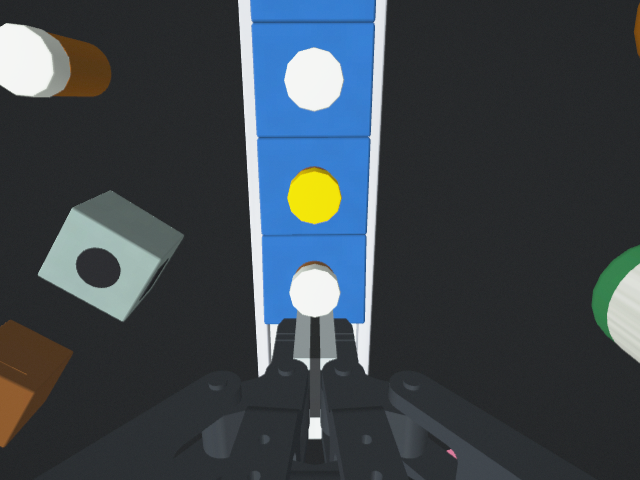

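View pics/side5.png

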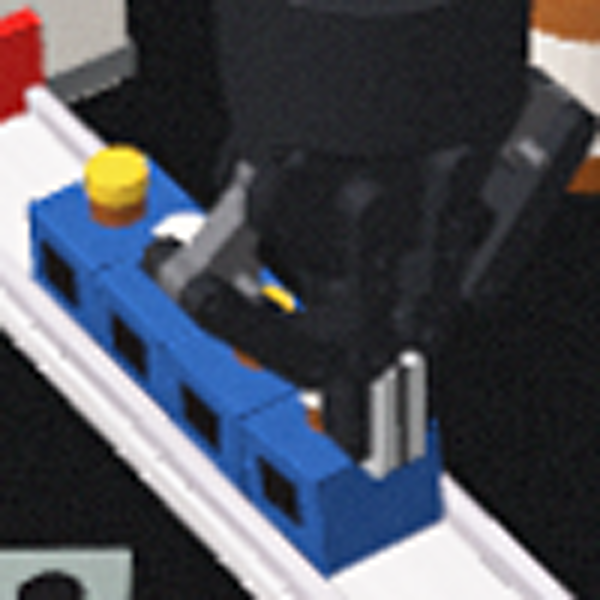

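```bash
python3 - <<'E'
from st import *
def proj(nm,P):
    p=vision.camera_params(nm);T=np.array(p["cam_to_world"]);c=T[:3,:3].T@(np.array(P)-T[:3,3]);return np.array([p["fx"]*c[0]/c[2]+p["cx"],p["fy"]*c[1]/c[2]+p["cy"]])
e=env.get_state()["ee_pos"]
for dz in (0,.019,.04):
    P=e+[0,0,dz];print("tcp+",dz,proj("wrist",P),proj("side",P))
print("wrist: cap4",f(plane("wrist",315,291,.062)),"cap3",f(plane("wrist",315,196,.062)),"cap2",f(plane("wrist",314,79,.062)))
for v in (322.5,235,137,22): print("seam z46",v,f(plane("wrist",315,v,.046)))
print("side cap1",f(plane("side",250+117/6,230+178/6,.060)))
for u,v,z in ((318,490,.046),(440,428,.046),(328,576,.012)): print("side corner",f(plane("side",250+u/6,230+v/6,z)))
# tip seen in side: on plane along rail at lateral n
for u,v in ((350,462),(375,478),(410,465),(425,455)):
  for lat in (0.011,0,-.011):
    o,dd=ray("side",250+u/6,230+v/6);t=np.dot(c4+lat*n-o[:2],n)/np.dot(dd[:2],n);p=o+t*dd;print((u,v),lat,f(p)[0],p[2].round(4))
E
```

```text
tcp+ 0 [314.57790874 296.8094091 ] [313.10242166 316.94202292]
tcp+ 0.019 [315.15372653 317.83227774] [313.15165505 308.34621142]
tcp+ 0.04 [315.95219005 346.98384937] [313.20745688 298.60359744]
wrist: cap4 (np.float64(0.009), np.float64(0.0003)) cap3 (np.float64(0.0431), np.float64(0.0003)) cap2 (np.float64(0.0785), np.float64(0.0005))
seam z46 322.5 (np.float64(-0.0129), np.float64(0.0001))
seam z46 235 (np.float64(0.0245), np.float64(0.0001))
seam z46 137 (np.float64(0.0604), np.float64(0.0))
seam z46 22 (np.float64(0.0962), np.float64(0.0))
side cap1 (np.float64(0.1125), np.float64(0.0014))
side corner (np.float64(-0.0101), np.float64(0.0183))
side corner (np.float64(-0.0097), np.float64(-0.0214))
side corner (np.float64(-0.0097), np.float64(0.0151))
(350, 462) 0.011 -0.0142 0.0552
(350, 462) 0 0.0014 0.0367
(350, 462) -0.011 0.0169 0.0182
(375, 478) 0.011 -0.0252 0.0583
(375, 478) 0 -0.01 0.0399
(375, 478) -0.011 0.0053 0.0215
(410, 465) 0.011 -0.0402 0.0748
(410, 465) 0 -0.0254 0.0569
(410, 465) -0.011 -0.0105 0.0389
(425, 455) 0.011 -0.0464 0.0832
(425, 455) 0 -0.0318 0.0655
(425, 455) -0.011 -0.0171 0.0477
```

```bash
python3 - <<'E'
from st import *
def proj(nm,P):
    p=vision.camera_params(nm);T=np.array(p["cam_to_world"]);c=T[:3,:3].T@(np.array(P)-T[:3,3]);return np.array([p["fx"]*c[0]/c[2]+p["cx"],p["fy"]*c[1]/c[2]+p["cy"]])
e=env.get_state()["ee_pos"]
for z in (.025,.036,.044,.046):
  for a in (-.011,.011):
    for b in (-.014,0,.014):
      P=np.array([*(e[:2]+a*d+b*n),z]);print(z,a,b,"side",((proj("side",P)-[250,230])*6).round(0),"wrist",proj("wrist",P).round(0))
im=vision.read_camera("wrist");cv2.imwrite("pics/w5.png",cv2.resize(im[260:440,230:400],None,fx=3.3,fy=3.3,interpolation=cv2.INTER_CUBIC)[:,:,::-1])
E
```

```text
0.025 -0.011 -0.014 side [446. 525.] wrist [345. 318.]
0.025 -0.011 0 side [403. 547.] wrist [315. 318.]
0.025 -0.011 0.014 side [360. 569.] wrist [284. 318.]
0.025 0.011 -0.014 side [397. 477.] wrist [346. 274.]
0.025 0.011 0 side [355. 498.] wrist [315. 274.]
0.025 0.011 0.014 side [312. 520.] wrist [283. 275.]
0.036 -0.011 -0.014 side [446. 495.] wrist [347. 330.]
0.036 -0.011 0 side [403. 517.] wrist [315. 331.]
0.036 -0.011 0.014 side [360. 539.] wrist [283. 331.]
0.036 0.011 -0.014 side [397. 447.] wrist [348. 285.]
0.036 0.011 0 side [355. 469.] wrist [315. 285.]
0.036 0.011 0.014 side [311. 490.] wrist [281. 285.]
0.044 -0.011 -0.014 side [447. 473.] wrist [349. 341.]
0.044 -0.011 0 side [404. 495.] wrist [315. 341.]
0.044 -0.011 0.014 side [360. 517.] wrist [282. 341.]
0.044 0.011 -0.014 side [398. 426.] wrist [350. 293.]
0.044 0.011 0 side [355. 447.] wrist [315. 293.]
0.044 0.011 0.014 side [311. 468.] wrist [280. 294.]
0.046 -0.011 -0.014 side [447. 468.] wrist [349. 343.]
0.046 -0.011 0 side [404. 489.] wrist [315. 343.]
0.046 -0.011 0.014 side [360. 512.] wrist [281. 344.]
0.046 0.011 -0.014 side [398. 420.] wrist [350. 295.]
0.046 0.011 0 side [355. 441.] wrist [315. 296.]
0.046 0.011 0.014 side [311. 463.] wrist [280. 296.]
```

View pics/w5.png

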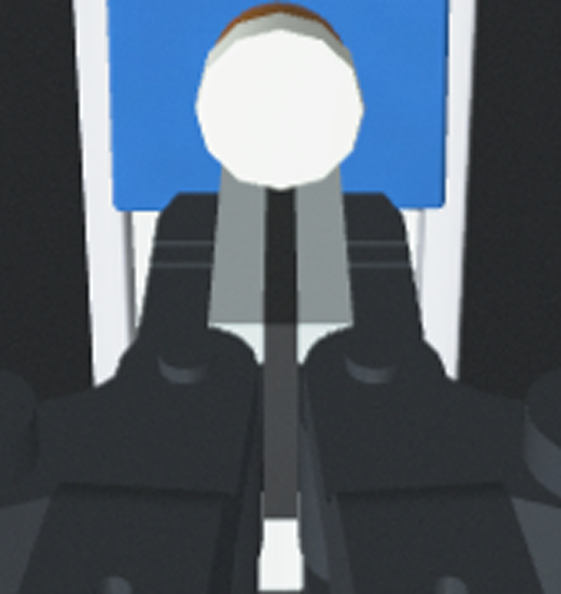

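The evidence points one way. The tips sit about 28 mm above the reported TCP, so they passed over carrier_4's top edge. They then touched its vial and moved the row about 6–8 mm, still closed up. I'm backing off gently and will re-measure the tips in free air.

Call:
arm_command(
  plan=[
    [0.3, -1, 0.5, 0],
    [0.5, -2, 1, 0],
    [0.7, -3, 1, 0],
    [1, -4, 1, 0],
    [1.5, -6, 1, 0],
    [2, -8, 1, 0],
    [2, -8, 0, 0],
    [2, -8, 0, 0],
  ],
)

```text
t: 8.55
ee_pos: [0.5835, -0.2134, 0.0299]
tool_rot: [0.706, -0.081, 0.699, 0.084]
force: [0.2, 0.1, 0.6]
grip_width: -0.002
```

```bash
python3 - <<'E'
from st import *
st()
im=vision.read_camera("side");cv2.imwrite("pics/side6.png",cv2.resize(im[220:340,240:380],None,fx=5,fy=5,interpolation=cv2.INTER_CUBIC)[:,:,::-1])
cv2.imwrite("pics/w6.png",vision.read_camera("wrist")[:,:,::-1]);st()
E
```

```text
t 8.55 ee [ 0.5835 -0.2134  0.0299] rel (np.float64(-0.055), np.float64(0.0003)) yaw -166.6 tilt [ 0.009  0.006 -1.   ] F [0.21 0.09 0.56]
t 8.65 ee [ 0.5835 -0.2138  0.0298] rel (np.float64(-0.0554), np.float64(0.0004)) yaw -166.64 tilt [ 0.009  0.005 -1.   ] F [ 0.41  0.05 -0.45]
```

View pics/side6.png

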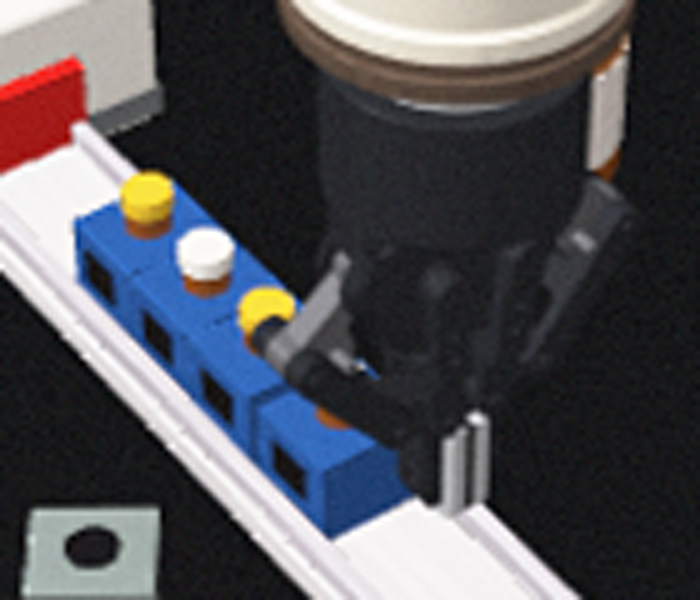

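View pics/w6.png

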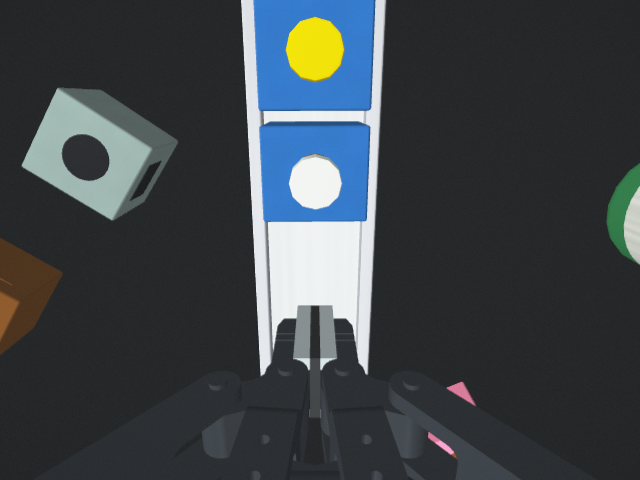

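```bash
python3 - <<'E'
from st import *
e=env.get_state()["ee_pos"]
# wrist ray, pad front-bottom mid (315,306): z as function of a
for a in (.011,.006,0):
    o,dd=ray("wrist",315,306);t=np.dot(e[:2]+a*d-o[:2],d)/np.dot(dd[:2],d);print("pad front a",a,"z-e",(o+t*dd)[2]-e[2])
    o,dd=ray("wrist",315,319);t=np.dot(e[:2]+a*d-o[:2],d)/np.dot(dd[:2],d);print("  black front a",a,"z-e",(o+t*dd)[2]-e[2])
# side ray: pads bottom corners
for u,v in ((445,512),(470,508),(490,497),(415,498)):
    o,dd=ray("side",240+u/5,220+v/5)
    for a in (-.011,0,):
        t=np.dot(e[:2]+a*d-o[:2],d)/np.dot(dd[:2],d);p=o+t*dd;print((u,v),a,"lat",np.dot(p[:2]-e[:2],n).round(4),"z-e",(p[2]-e[2]).round(4))
for v,z in ((221,.046),(126,.046),(183,.062),(109,.046),(48,.062)): print(v,f(plane("wrist",315,v,z)))
for u,v,z in ((332,475,.046),(335,537,.012),(265,395,.046),(75,225,.046),(148,195,.06)): print("side",(u,v),f(plane("side",240+u/5,220+v/5,z)))
E
```

```text
pad front a 0.011 z-e 0.029680290271454766
  black front a 0.011 z-e 0.03943087020352792
pad front a 0.006 z-e 0.020195371540090316
  black front a 0.006 z-e 0.030613845625991253
pad front a 0 z-e 0.008813469062452943
  black front a 0 z-e 0.020033416132947228
(445, 512) -0.011 lat 0.0099 z-e 0.0346
(445, 512) 0 lat 0.0013 z-e 0.0204
(470, 508) -0.011 lat 0.0004 z-e 0.0307
(470, 508) 0 lat -0.0084 z-e 0.0165
(490, 497) -0.011 lat -0.0071 z-e 0.031
(490, 497) 0 lat -0.0161 z-e 0.0167
(415, 498) -0.011 lat 0.0212 z-e 0.0471
(415, 498) 0 lat 0.0128 z-e 0.0332
221 (np.float64(-0.0151), np.float64(0.0004))
126 (np.float64(0.0201), np.float64(0.0003))
183 (np.float64(0.0027), np.float64(0.0005))
109 (np.float64(0.0259), np.float64(0.0003))
48 (np.float64(0.0437), np.float64(0.0004))
side (332, 475) (np.float64(-0.0191), np.float64(0.0182))
side (335, 537) (np.float64(-0.0144), np.float64(0.0138))
side (265, 395) (np.float64(0.0226), np.float64(0.0149))
side (75, 225) (np.float64(0.1293), np.float64(0.0205))
side (148, 195) (np.float64(0.1139), np.float64(0.0003))
```

The measurements agree in both views. With the known 22 mm pad width, the pad tips sit 30 mm above the reported TCP. My dragging contact also pulled carrier_4 back and opened a gap of about 6 mm behind carrier_3, which I'll close with a proper low push. I now go down so that the tips are at about 24 mm, i.e. reported z about -6 mm, in two stages.

Call:
arm_command(
  plan=[
    [0, 0, -6, 0],
    [0, 0, -6, 0],
    [0, 0, -5, 0],
    [0, 0, -3, 0],
    [0, 0, 0, 0],
    [0, 0, 0, 0],
    [0, 0, 0, 0],
    [0, 0, 0, 0],
  ],
)

```text
t: 9.45
ee_pos: [0.583, -0.2128, 0.0074]
tool_rot: [0.705, -0.081, 0.699, 0.084]
force: [-0.9, 0.1, -0.2]
grip_width: -0.002
```

```bash
python3 - <<'E'
from st import *
st()
E
```

```text
t 9.45 ee [ 0.583  -0.2128  0.0074] rel (np.float64(-0.0543), np.float64(0.0007)) yaw -166.61 tilt [ 0.008  0.006 -1.   ] F [-0.92  0.14 -0.18]
```

No contact at reported z = 7 mm, which is below the 12 mm rail floor, so the offset is confirmed.

Call:
arm_command(
  plan=[
    [0, 0, -3, 0],
    [0, 0, -4, 0],
    [0, 0, -3, 0],
    [0, 0, -1, 0],
    [0, 0, 0, 0],
    [0, 0, 0, 0],
    [0, 0, 0, 0],
    [0, 0, 0, 0],
  ],
)

```text
t: 10.25
ee_pos: [0.5831, -0.2129, -0.0044]
tool_rot: [0.705, -0.081, 0.699, 0.084]
force: [-0.3, 0.9, 0.7]
grip_width: 0.003
```

```bash
python3 - <<'E'
from st import *
st()
im=vision.read_camera("side");cv2.imwrite("pics/side7.png",cv2.resize(im[220:340,240:380],None,fx=5,fy=5,interpolation=cv2.INTER_CUBIC)[:,:,::-1])
E
```

```text
t 10.25 ee [ 0.5831 -0.2129 -0.0044] rel (np.float64(-0.0544), np.float64(0.0006)) yaw -166.61 tilt [ 0.008  0.006 -1.   ] F [-0.25  0.92  0.67]
```

View pics/side7.png

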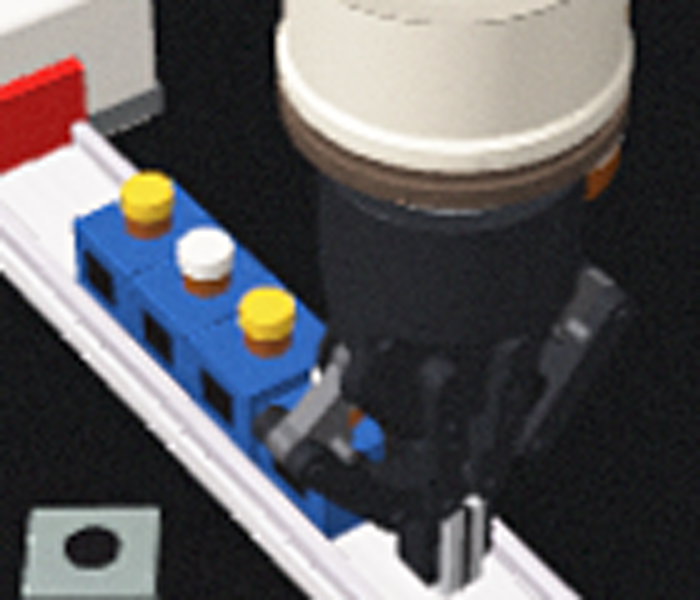

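The tips are now down in the channel behind carrier_4, bottom at crop (445,592), with a clear gap to the vial and palm. Approaching slowly.

Call:
arm_command(
  plan=[
    [-1.2, 5, 0, 0],
    [-1.2, 5, 0, 0],
    [-1.2, 5, 0, 0],
    [-0.7, 3, 0, 0],
    [-0.5, 2, 0, 0],
    [-0.5, 2, 0, 0],
    [-0.5, 2, 0, 0],
    [-0.5, 2, 0, 0],
  ],
)

```text
t: 11.1
ee_pos: [0.5763, -0.1844, -0.0041]
tool_rot: [0.705, -0.081, 0.699, 0.084]
force: [0.3, -0.7, -0.2]
grip_width: -0.0
```

```bash
python3 - <<'E'
from st import *
st()
im=vision.read_camera("side");cv2.imwrite("pics/side8.png",cv2.resize(im[220:340,240:380],None,fx=5,fy=5,interpolation=cv2.INTER_CUBIC)[:,:,::-1])
cv2.imwrite("pics/w8.png",vision.read_camera("wrist")[:,:,::-1]);st()
E
```

```text
t 11.1 ee [ 0.5763 -0.1844 -0.0041] rel (np.float64(-0.0252), np.float64(0.0005)) yaw -166.6 tilt [ 0.009  0.006 -1.   ] F [ 0.34 -0.74 -0.17]
t 11.2 ee [ 0.5763 -0.1843 -0.0041] rel (np.float64(-0.0251), np.float64(0.0005)) yaw -166.59 tilt [ 0.009  0.006 -1.   ] F [ 0.36 -0.51  0.19]
```

View pics/side8.png

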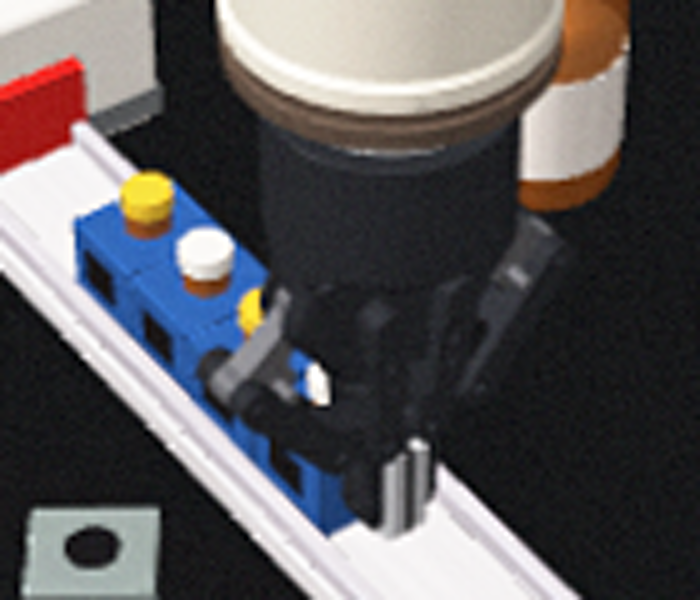

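View pics/w8.png

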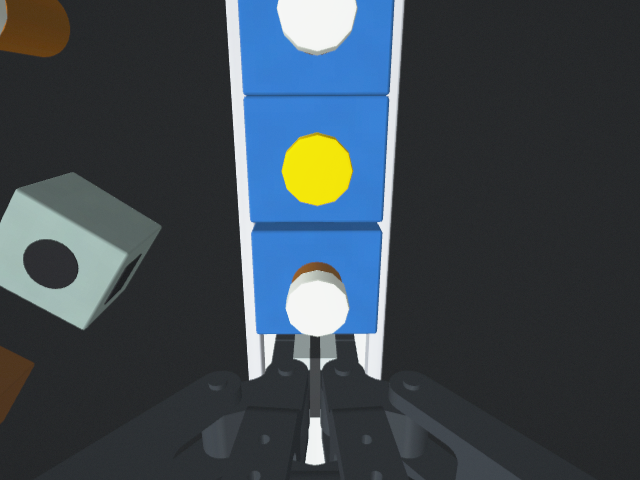

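Now the tips are properly behind carrier_4's rear face, with rail floor visible between them at wrist (315,445). The gap to carrier_3, at row 222–232, is down to about 3 mm. Pushing on slowly.

Call:
arm_command(
  plan=[
    [-0.4, 1.5, 0, 0],
    [-0.4, 1.5, 0, 0],
    [-0.4, 1.5, 0, 0],
    [-0.5, 2, 0, 0],
    [-0.5, 2, 0, 0],
    [-0.7, 3, 0, 0],
    [-0.7, 3, 0, 0],
    [-0.7, 3, 0, 0],
  ],
)

```text
t: 12.0
ee_pos: [0.5719, -0.1666, -0.004]
tool_rot: [0.706, -0.081, 0.699, 0.084]
force: [1.2, -2.8, -1.4]
grip_width: 0.001
```

```bash
python3 - <<'E'
from st import *
st()
cv2.imwrite("pics/w9.png",vision.read_camera("wrist")[:,:,::-1])
E
```

```text
t 12.0 ee [ 0.5719 -0.1666 -0.004 ] rel (np.float64(-0.0068), np.float64(0.0007)) yaw -166.63 tilt [ 0.009  0.005 -1.   ] F [ 1.2  -2.83 -1.43]
```

View pics/w9.png

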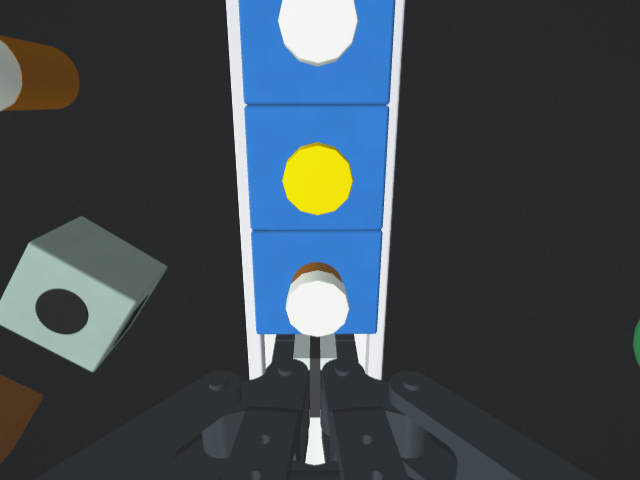

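The train is closed up, with single-line seams at rows 104 and 230 and about 3 N of push. Continuing.

Call:
arm_command(
  plan=[
    [-0.8, 3.5, 0, 0],
    [-0.8, 3.5, 0, 0],
    [-0.8, 3.5, 0, 0],
    [-0.8, 3.5, 0, 0],
    [-0.8, 3.5, 0, 0],
    [-0.8, 3.5, 0, 0],
    [-0.8, 3, 0, 0],
    [-0.7, 3, 0, 0],
  ],
)

```text
t: 12.85
ee_pos: [0.565, -0.1367, -0.004]
tool_rot: [0.706, -0.081, 0.699, 0.084]
force: [-0.7, -2.5, -1.2]
grip_width: -0.0
```

```bash
python3 - <<'E'
from st import *
st()
E
```

```text
t 12.85 ee [ 0.565  -0.1367 -0.004 ] rel (np.float64(0.0238), np.float64(0.0005)) yaw -166.61 tilt [ 0.009  0.005 -1.   ] F [-0.66 -2.51 -1.16]
```

Call:
arm_command(
  plan=[
    [-0.7, 3, 0, 0],
    [-0.7, 3, 0, 0],
    [-0.6, 2.5, 0, 0],
    [-0.5, 2, 0, 0],
    [-0.5, 2, 0, 0],
    [-0.4, 1.5, 0, 0],
    [-0.4, 1.5, 0, 0],
    [-0.4, 1.5, 0, 0],
  ],
)

```text
t: 13.65
ee_pos: [0.5604, -0.1181, -0.004]
tool_rot: [0.706, -0.081, 0.699, 0.084]
force: [0.8, -2.9, -1.1]
grip_width: 0.001
```

```bash
python3 - <<'E'
from st import *
st()
cv2.imwrite("pics/w10.png",vision.read_camera("wrist")[:,:,::-1])
E
```

```text
t 13.65 ee [ 0.5604 -0.1181 -0.004 ] rel (np.float64(0.043), np.float64(0.0006)) yaw -166.61 tilt [ 0.009  0.005 -1.   ] F [ 0.84 -2.92 -1.06]
```

View pics/w10.png

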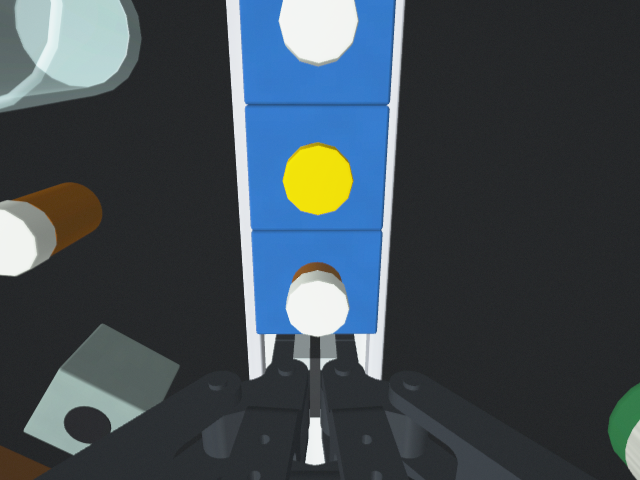

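Call:
arm_command(
  plan=[
    [-0.4, 1.5, 0, 0],
    [-0.4, 1.5, 0, 0],
    [-0.4, 1.5, 0, 0],
    [-0.4, 1.5, 0, 0],
    [-0.4, 1.5, 0, 0],
    [-0.4, 1.5, 0, 0],
    [-0.4, 1.5, 0, 0],
    [-0.4, 1.5, 0, 0],
  ],
)

```text
t: 14.5
ee_pos: [0.56, -0.1135, -0.0024]
tool_rot: [0.708, -0.086, 0.697, 0.078]
force: [2.6, -16.3, -3.6]
grip_width: 0.0
```

```bash
python3 - <<'E'
from st import *
st()
im=vision.read_camera("side");cv2.imwrite("pics/side11.png",cv2.resize(im[180:330,180:380],None,fx=4,fy=4,interpolation=cv2.INTER_CUBIC)[:,:,::-1])
im=vision.read_camera("top");cv2.imwrite("pics/top11.png",cv2.resize(im[225:350,180:460],None,fx=2.8,fy=2.8,interpolation=cv2.INTER_CUBIC)[:,:,::-1])
E
```

```text
t 14.5 ee [ 0.56   -0.1135 -0.0024] rel (np.float64(0.0476), np.float64(-0.0001)) yaw -166.64 tilt [ 0.017 -0.009 -1.   ] F [  2.62 -16.32  -3.63]
```

View pics/side11.png

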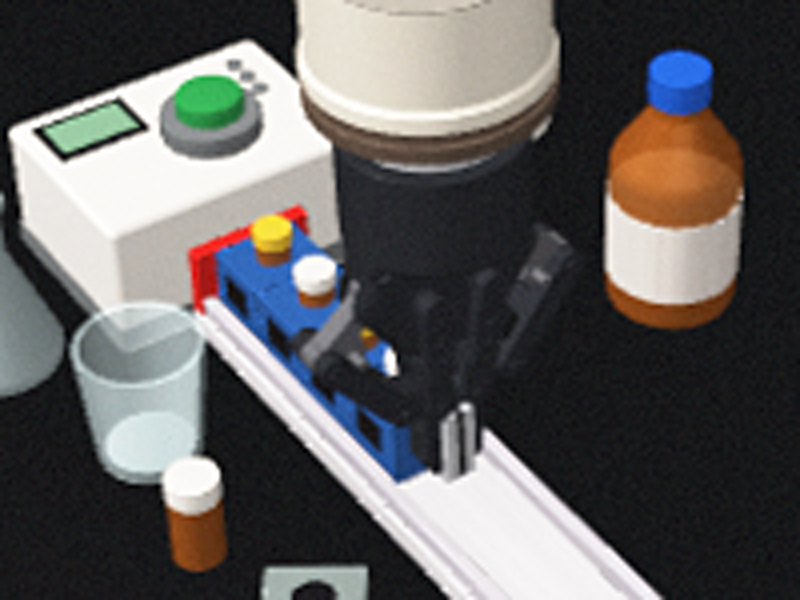

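View pics/top11.png

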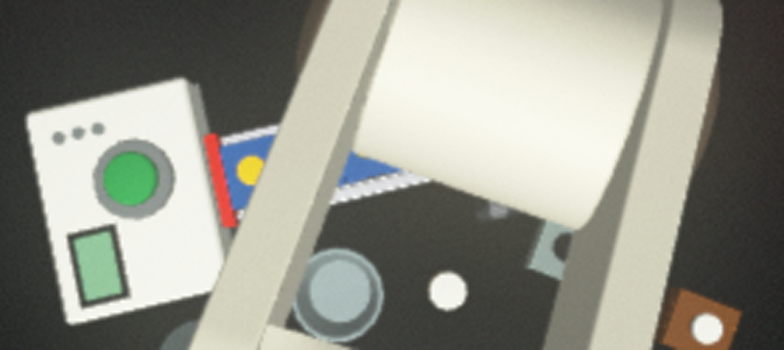

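The row went solid at 16 N, the expected travel is reached, and carrier_1 is flush on the red stop at side crop (205,275). Backing straight off, then up.

Call:
arm_command(
  plan=[
    [0.3, -1, 0, 0],
    [0.5, -2, 0, 0],
    [0.7, -3, 0, 0],
    [1.2, -5, 0, 0],
    [1.7, -7, 0, 0],
    [1.7, -7, 0, 0],
    [1.2, -5, 0, 0],
    [0, 0, 0, 0],
  ],
)

```text
t: 15.4
ee_pos: [0.5677, -0.1457, -0.0024]
tool_rot: [0.708, -0.086, 0.697, 0.079]
force: [0.0, 0.1, -0.1]
grip_width: 0.002
```

Call:
arm_command(
  plan=[
    [0, 0, 15, 0],
    [0, 0, 25, 0],
    [0, 0, 30, 0],
    [0, 0, 30, 0],
    [0, 0, 25, 0],
    [0, 0, 10, 0],
    [0, 0, 0, 0],
    [0, 0, 0, 0],
  ],
)

```text
t: 16.2
ee_pos: [0.5662, -0.1443, 0.1428]
tool_rot: [0.708, -0.086, 0.697, 0.079]
force: [-0.2, -0.5, -0.9]
grip_width: 0.003
```

```bash
python3 - <<'E'
from st import *
st()
w=vision.read_camera("wrist");cv2.imwrite("pics/w12.png",w[:,:,::-1])
im=vision.read_camera("side");cv2.imwrite("pics/side12.png",cv2.resize(im[180:330,180:380],None,fx=4,fy=4,interpolation=cv2.INTER_CUBIC)[:,:,::-1])
E
```

```text
t 16.2 ee [ 0.5662 -0.1443  0.1428] rel (np.float64(0.0162), np.float64(0.0011)) yaw -166.63 tilt [ 0.017 -0.008 -1.   ] F [-0.25 -0.46 -0.91]
```

View pics/w12.png

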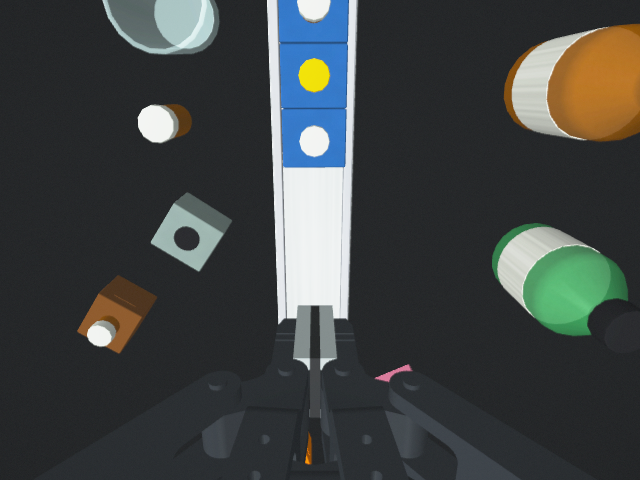

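View pics/side12.png

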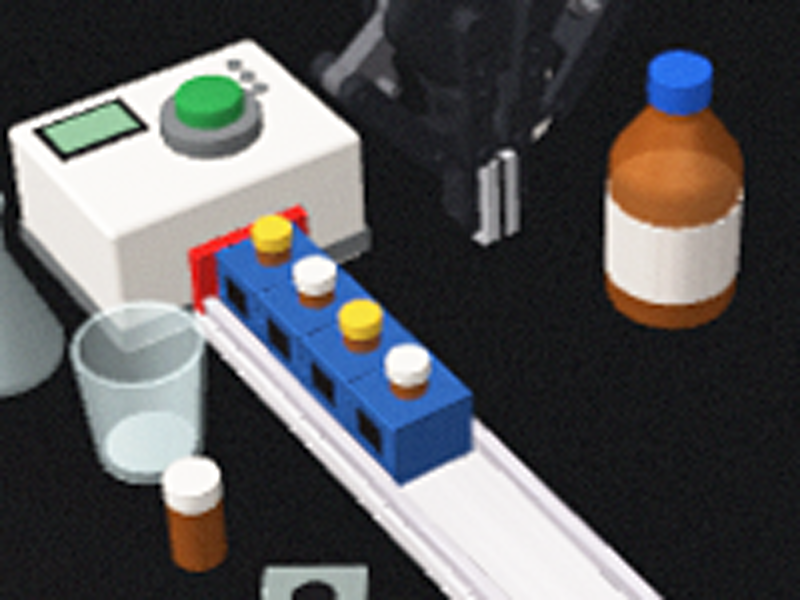

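The row stands upright, closed up and against the stop. Next I measure its final position and the button again.

```bash
python3 - <<'E'
from st import *
for nm,u,v in (("c1",272,234),("c2",315,275),("c3",361,321),("c4",408,366)): print(nm,f(plane("side",180+u/4,180+v/4,.060)))
print("rear z46 wrist",f(plane("wrist",314,166,.046)))
print(plane("top",226,288.4,.088), plane("side",180+210/4,180+96/4,.088))
im=cv2.imread("pics/side12.png");h=cv2.cvtColor(im,cv2.COLOR_BGR2HSV)
m=(h[...,0]>50)&(h[...,0]<80)&(h[...,1]>150)&(h[...,2]>60)
for c,s in blobs(m,300): print(c,s)
E
```

```text
c1 (np.float64(0.1834), np.float64(0.001))
c2 (np.float64(0.148), np.float64(0.0007))
c3 (np.float64(0.1105), np.float64(0.0012))
c4 (np.float64(0.075), np.float64(0.001))
rear z46 wrist (np.float64(0.0597), np.float64(0.0002))
[0.52281673 0.08871137 0.088     ] [0.52270187 0.09105977 0.088     ]
[208.5992674  101.37838828] [ 176   77   66   50 2730]
```

Call:
arm_command(
  plan=[
    [-5, 25, 0, 0],
    [-6, 30, 0, 0],
    [-6, 30, 0, 0],
    [-6, 30, 0, 0],
    [-6, 30, 0, 0],
    [-6, 30, 0, 0],
    [-5, 25, 0, 0],
    [-2, 10, 0, 0],
  ],
)

```text
t: 17.1
ee_pos: [0.5176, 0.0719, 0.1316]
tool_rot: [0.702, -0.083, 0.703, 0.079]
force: [-0.8, 0.1, -0.3]
grip_width: -0.001
```

```bash
python3 - <<'E'
from st import *
st()
E
```

```text
t 17.1 ee [0.5176 0.0719 0.1316] rel (np.float64(0.2378), np.float64(-0.0021)) yaw -166.86 tilt [ 0.    -0.005 -1.   ] F [-0.76  0.11 -0.29]
```

The row's travel measures 75 mm, as expected for home, with the pitch kept. Centring over the button at (0.522, 0.089).

Call:
arm_command(
  plan=[
    [3, 10, 0, 0],
    [2, 6, 0, 0],
    [0, 0, -10, 0],
    [0, 0, -15, 0],
    [0, 0, -8, 0],
    [0, 0, 0, 0],
    [0, 0, 0, 0],
    [0, 0, 0, 0],
  ],
)

```text
t: 17.9
ee_pos: [0.5234, 0.0863, 0.0937]
tool_rot: [0.701, -0.082, 0.704, 0.078]
force: [-0.7, 0.2, -0.1]
grip_width: 0.003
```

```bash
python3 - <<'E'
from st import *
st()
im=vision.read_camera("side");cv2.imwrite("pics/side13.png",cv2.resize(im[150:300,150:350],None,fx=4,fy=4,interpolation=cv2.INTER_CUBIC)[:,:,::-1])
cv2.imwrite("pics/w13.png",vision.read_camera("wrist")[:,:,::-1])
E
```

```text
t 17.9 ee [0.5234 0.0863 0.0937] rel (np.float64(0.2504), np.float64(-0.011)) yaw -166.95 tilt [-0.003 -0.006 -1.   ] F [-0.71  0.15 -0.08]
```

View pics/side13.png

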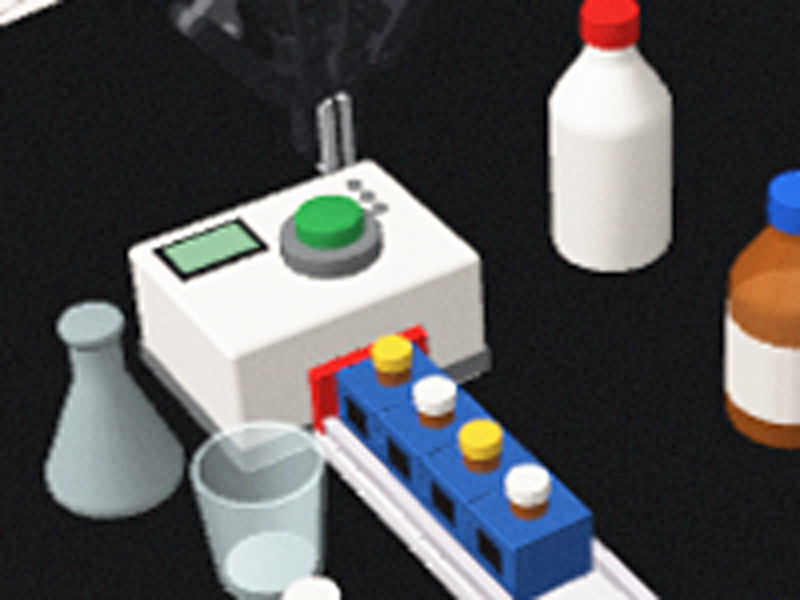

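View pics/w13.png

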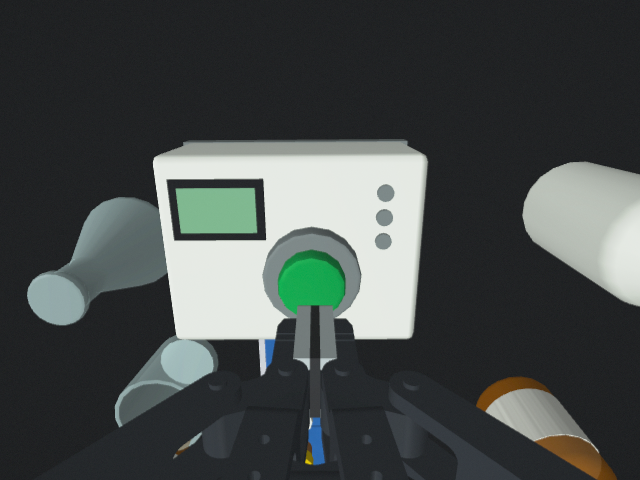

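```bash
python3 - <<'E'
from st import *
e=env.get_state()["ee_pos"]
for z in (.086,.09): 
    p=plane("wrist",311.5,286,z);w=np.linalg.norm(plane("wrist",278,287,z)-plane("wrist",345,287,z));print(z,p.round(4),"diam",w.round(4),"delta",(p-e)[:2].round(4))
E
```

```text
0.086 [0.5217 0.0877 0.086 ] diam 0.0316 delta [-0.0018  0.0013]
0.09 [0.5213 0.0896 0.09  ] diam 0.0308 delta [-0.0022  0.0031]
```

Call:
arm_command(
  plan=[
    [-1, 1, -8, 0],
    [-1, 1, -8, 0],
    [0, 0, -6, 0],
    [0, 0, -4, 0],
    [0, 0, -2, 0],
    [0, 0, 0, 0],
    [0, 0, 0, 0],
    [0, 0, 0, 0],
  ],
)

```text
t: 18.8
ee_pos: [0.5216, 0.0887, 0.0644]
tool_rot: [0.702, -0.083, 0.703, 0.078]
force: [-2.2, -0.5, 2.1]
grip_width: 0.001
```

```bash
python3 - <<'E'
from st import *
st()
E
```

```text
t 18.8 ee [0.5216 0.0887 0.0644] rel (np.float64(0.2532), np.float64(-0.0099)) yaw -166.93 tilt [-0.001 -0.006 -1.   ] F [-2.18 -0.51  2.11]
```

Call:
arm_command(
  plan=[
    [0, 0, -1.5, 0],
    [0, 0, -1.5, 0],
    [0, 0, -1, 0],
    [0, 0, -1, 0],
    [0, 0, 0, 0],
    [0, 0, 0, 0],
    [0, 0, 0, 0],
    [0, 0, 0, 0],
  ],
)

```text
t: 19.6
ee_pos: [0.5219, 0.0888, 0.061]
tool_rot: [0.702, -0.083, 0.703, 0.078]
force: [-2.5, -0.0, 5.0]
grip_width: 0.003
```

```bash
python3 - <<'E'
from st import *
st()
im=vision.read_camera("side");cv2.imwrite("pics/side14.png",cv2.resize(im[180:260,190:290],None,fx=7,fy=7,interpolation=cv2.INTER_CUBIC)[:,:,::-1]);st()
E
```

```text
t 19.6 ee [0.5219 0.0888 0.061 ] rel (np.float64(0.2532), np.float64(-0.0102)) yaw -166.92 tilt [ 0.    -0.006 -1.   ] F [-2.53 -0.05  4.96]
t 19.65 ee [0.5219 0.0887 0.061 ] rel (np.float64(0.2531), np.float64(-0.0102)) yaw -166.93 tilt [ 0.    -0.006 -1.   ] F [-1.42 -0.01  4.66]
```

View pics/side14.png

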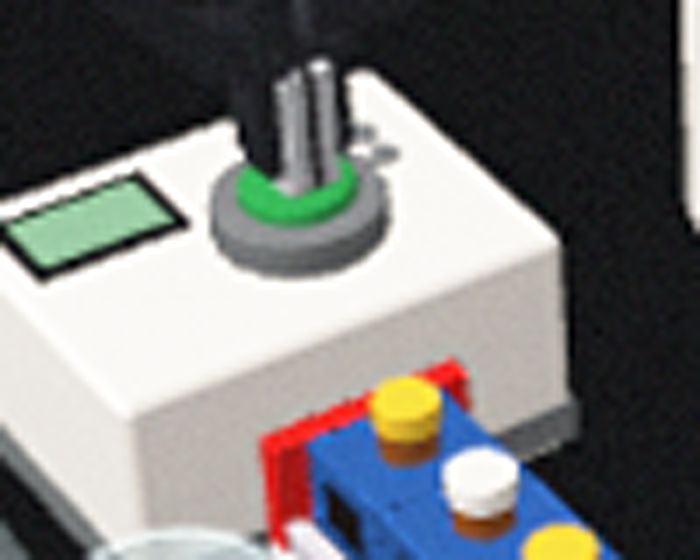

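The fingers are centred on the button and it is going down, at about 5 N. Pressing on to the hard bottom.

Call:
arm_command(
  plan=[
    [0, 0, -1, 0],
    [0, 0, -1, 0],
    [0, 0, -1, 0],
    [0, 0, -1, 0],
    [0, 0, -1.5, 0],
    [0, 0, -1.5, 0],
    [0, 0, -1.5, 0],
    [0, 0, -1.5, 0],
  ],
)

```text
t: 20.45
ee_pos: [0.5223, 0.0888, 0.0603]
tool_rot: [0.704, -0.083, 0.701, 0.078]
force: [-14.4, -0.9, 28.9]
grip_width: 0.006
```

```bash
python3 - <<'E'
from st import *
st()
im=vision.read_camera("side");cv2.imwrite("pics/side15.png",cv2.resize(im[180:260,190:290],None,fx=7,fy=7,interpolation=cv2.INTER_CUBIC)[:,:,::-1])
E
```

```text
t 20.45 ee [0.5223 0.0888 0.0603] rel (np.float64(0.2531), np.float64(-0.0106)) yaw -166.89 tilt [ 0.004 -0.007 -1.   ] F [-14.36  -0.94  28.9 ]
```

View pics/side15.png

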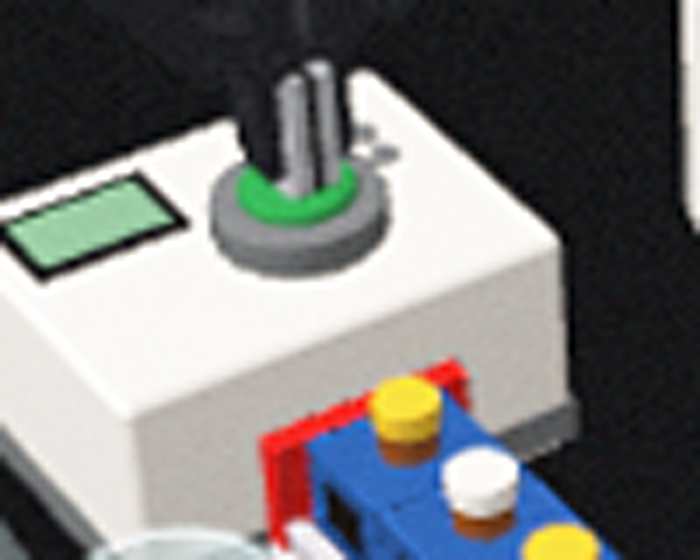

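It is solid at 29 N with no further travel, so the button is fully down. Releasing straight up.

Call:
arm_command(
  plan=[
    [0, 0, 2, 0],
    [0, 0, 3, 0],
    [0, 0, 5, 0],
    [0, 0, 10, 0],
    [0, 0, 20, 0],
    [0, 0, 25, 0],
    [0, 0, 25, 0],
    [0, 0, 10, 0],
  ],
)

```text
t: 21.3
ee_pos: [0.5212, 0.0887, 0.1643]
tool_rot: [0.703, -0.083, 0.702, 0.078]
force: [-0.3, 0.1, -0.1]
grip_width: -0.003
```

Call:
arm_command(
  plan=[
    [0, 0, 10, 0],
    [0, 0, 10, 0],
    [0, 0, 0, 0],
    [0, 0, 0, 0],
    [0, 0, 0, 0],
    [0, 0, 0, 0],
    [0, 0, 0, 0],
    [0, 0, 0, 0],
  ],
)

```text
t: 22.1
ee_pos: [0.5205, 0.0887, 0.1832]
tool_rot: [0.702, -0.083, 0.703, 0.078]
force: [0.0, 0.2, -0.2]
grip_width: 0.001
```

```bash
python3 - <<'E'
from st import *
st()
im=vision.read_camera("side");cv2.imwrite("pics/side16.png",im[:,:,::-1])
a=cv2.imread("pics/side0.png").astype(int)
print("changed bbox-free check: bystander diffs")
dif=(np.abs(a-im[:,:,::-1]).max(2)>60)
for c,s in blobs(dif,25): print(c.round(0),s)
h=cv2.cvtColor(im,cv2.COLOR_RGB2HSV);m=(h[...,0]>50)&(h[...,0]<80)&(h[...,1]>150)&(h[...,2]>60);m[:, 260:]=0
for c,s in blobs(m,50): print("button",c,s)
h=cv2.cvtColor(cv2.imread("pics/side0.png"),cv2.COLOR_BGR2HSV);m=(h[...,0]>50)&(h[...,0]<80)&(h[...,1]>150)&(h[...,2]>60);m[:, 260:]=0
for c,s in blobs(m,50): print("button before",c,s)
E
```

```text
t 22.1 ee [0.5205 0.0887 0.1832] rel (np.float64(0.2534), np.float64(-0.0088)) yaw -166.89 tilt [-0.001 -0.007 -1.   ] F [ 0.03  0.22 -0.22]
changed bbox-free check: bystander diffs
[ 41. 174.] [    0     0   114   300 20799]
[232.  12.] [214   0  32  27 484]
[217.  55.] [ 184   28   64   59 2093]
[223. 102.] [ 183   83   76   41 1873]
[227. 137.] [222 126  11  23 157]
[251. 253.] [234 234  41  44 831]
[273. 264.] [267 258  10  12  47]
[283. 273.] [276 266  13  16  88]
[303. 304.] [ 279  279   47   50 1295]
button [231.54285714 205.01714286] [224 199  16  13 175]
button before [231.54285714 205.01714286] [224 199  16  13 175]
```

View pics/side16.png

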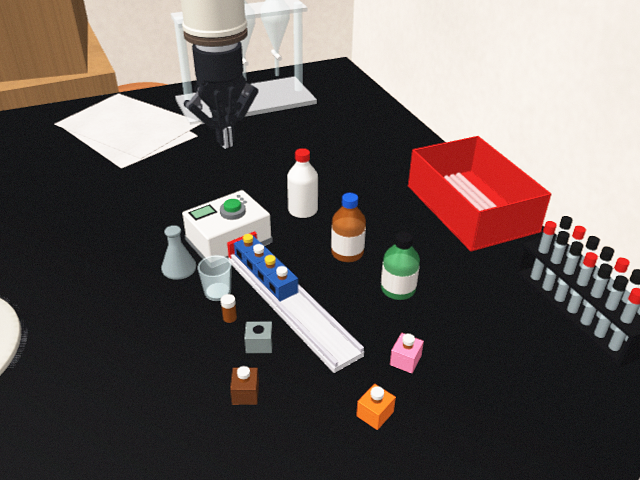

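The button mask is identical to the starting picture, at (231.5, 205), so it is back up. Only the arm and the row have changed. The row is home and closed up at (248,240) to (283,272), and every bystander is in place. Handing in.

```bash
python3 -c "
from station import env
print(env.sign_off())"
```

```text
the job is handed in; nothing more can be done
None
```

The row is home against the red stop and the start button was pressed after that. However, carrier_4 came apart from the row partway, which the task forbade. I handed in at about 22 s.

**What went wrong:**
- **Tip height:** The fingertips turned out to be about 30 mm above the reported TCP. On my first push they went over the top edge of carrier_4 instead of behind it. They moved the row about 6 mm, probably through that carrier's top or vial.
- **Row came apart:** When I backed off, carrier_4 was dragged back and a gap of about 6 mm opened behind carrier_3. It may also have leaned slightly during that first contact; the wrist-camera numbers hinted at this without settling it.
- **Recovery:** I re-measured the tips in two views, lowered them behind carrier_4's rear face, closed the gap slowly and pushed the train as one.

**Last checks:**
- **Row:** It went solid against the stop at about 16 N. The cap positions show 75 mm of travel against the 75.5 mm expected. The 36 mm spacing is kept to within about 1.5 mm, and the carriers stand upright and closed up.
- **Button:** It was pressed until it went no further, at about 29 N. After release, its image matches the starting picture exactly.
- **Bystanders:** In the side view, only the arm and the row differ from the start. The robot was touching nothing at hand-in.

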